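# Size an unmarked spindle in the row of ring gauges

## Task

The spindle that lies in line with the rings has lost its size mark: push it gently through the row of ring gauges, which get smaller one after another, until a ring stops it, without forcing it, and leave it there against that ring. Then slide the red size pointer beside the row until it stands at the ring that stopped the spindle. Leave the two waiting spindles where they lie.

Things in the scene. Friction and masses are not known exactly. Their poses are not given: they have to be found in the camera images.
- gauge: fixed ring-gauge bench: grey plate 238 x 132 x 12 mm with three aluminium V-beds and four upright steel rings in blue feet, 59 mm high. Origin: on the bench surface below the centre of ring 1's entry face; x = push direction, y = towards the pointer rail (at y = +40 mm), z up. Axis of the rings and of a spindle in its bed: 40 mm up
- bed_start (a point): start of the V-bed in line with the rings, on the spindle's axis line (gauge x -148, y 0, z 40 mm). The bed runs from here to 12 mm before ring 1; its sides rise to 34 mm above the surface, 15 mm either side of the axis, so the tail's upper part stands free. A spindle slides in it at 1 to 3 N; more than 25 N against a ring is forcing it
- ring_1: ring gauge 1 of 4, steel, 38 mm outside, 9 mm thick, bore 23 mm. Its frame coincides with that of the gauge; its entry face is at gauge x = 0 mm, its middle at 4.5 mm
- ring_2: ring gauge 2 of 4, steel, 38 mm outside, 9 mm thick, bore 18 mm. Its frame coincides with that of the gauge; its entry face is at gauge x = 20 mm, its middle at 24.5 mm
- ring_3: ring gauge 3 of 4, steel, 38 mm outside, 9 mm thick, bore 13 mm. Its frame coincides with that of the gauge; its entry face is at gauge x = 40 mm, its middle at 44.5 mm
- ring_4: ring gauge 4 of 4, steel, 38 mm outside, 9 mm thick, bore 8 mm. Its frame coincides with that of the gauge; its entry face is at gauge x = 60 mm, its middle at 64.5 mm
- rod_a: steel spindle, 142 mm long, about 0.2 kg: shank 26 mm thick (70 mm), then a thinner nose (72 mm). Origin: centre of the flat tail end; x runs along the axis to the nose tip. One of three, alike but for the nose (10.5, 15.5 or 20.5 mm thick, unknown which). One lies in line with the rings, nose before ring 1; two wait in the beds beside it, at gauge y = -33 and -61 mm
- rod_b: steel spindle, 142 mm long, about 0.2 kg: shank 26 mm thick (70 mm), then a thinner nose (72 mm). Origin: centre of the flat tail end; x runs along the axis to the nose tip. One of three, alike but for the nose (10.5, 15.5 or 20.5 mm thick, unknown which). One lies in line with the rings, nose before ring 1; two wait in the beds beside it, at gauge y = -33 and -61 mm
- rod_c: steel spindle, 142 mm long, about 0.2 kg: shank 26 mm thick (70 mm), then a thinner nose (72 mm). Origin: centre of the flat tail end; x runs along the axis to the nose tip. One of three, alike but for the nose (10.5, 15.5 or 20.5 mm thick, unknown which). One lies in line with the rings, nose before ring 1; two wait in the beds beside it, at gauge y = -33 and -61 mm
- pointer (a joint): place of the size pointer along its rail, in m: gauge x of the pointer = this value - 0.050; 0 to 0.122. It stays where it is left (drag about 1.2 N). It starts before ring 1 and stands at a ring when its gauge x is that of the ring's middle
- pointer_top (a point): top of the pointer's red round knob, which is 11 mm thick and upright from 35 to 64 mm above the surface, on a black slider 14 mm long that reaches from 19 to 35 mm. Same axes as the gauge

How it is judged:
On the way, in this order (a step that is already met when the one before it is completed fails the run):
1. the spindle in line with the rings is pushed up against the first ring too small for it (((x of rod_a in the frame of gauge between -0.1245 and -0.12 m and y of rod_a in the frame of gauge between -0.004 and 0.004 m and contact force between rod_a and ring_2 above 1 N) or (x of rod_b in the frame of gauge between -0.1245 and -0.12 m and y of rod_b in the frame of gauge between -0.004 and 0.004 m and contact force between rod_b and ring_2 above 1 N) or (x of rod_c in the frame of gauge between -0.1245 and -0.12 m and y of rod_c in the frame of gauge between -0.004 and 0.004 m and contact force between rod_c and ring_2 above 1 N) or (x of rod_a in the frame of gauge between -0.1045 and -0.1 m and y of rod_a in the frame of gauge between -0.004 and 0.004 m and contact force between rod_a and ring_3 above 1 N) or (x of rod_b in the frame of gauge between -0.1045 and -0.1 m and y of rod_b in the frame of gauge between -0.004 and 0.004 m and contact force between rod_b and ring_3 above 1 N) or (x of rod_c in the frame of gauge between -0.1045 and -0.1 m and y of rod_c in the frame of gauge between -0.004 and 0.004 m and contact force between rod_c and ring_3 above 1 N) or (x of rod_a in the frame of gauge between -0.0845 and -0.08 m and y of rod_a in the frame of gauge between -0.004 and 0.004 m and contact force between rod_a and ring_4 above 1 N) or (x of rod_b in the frame of gauge between -0.0845 and -0.08 m and y of rod_b in the frame of gauge between -0.004 and 0.004 m and contact force between rod_b and ring_4 above 1 N) or (x of rod_c in the frame of gauge between -0.0845 and -0.08 m and y of rod_c in the frame of gauge between -0.004 and 0.004 m and contact force between rod_c and ring_4 above 1 N))), for 0.02 s.
2. the pointer stands at that ring, the spindle still in place (((value of joint pointer between 0.0685 and 0.0805 m and ((x of rod_a in the frame of gauge between -0.1245 and -0.12 m and y of rod_a in the frame of gauge between -0.004 and 0.004 m) or (x of rod_b in the frame of gauge between -0.1245 and -0.12 m and y of rod_b in the frame of gauge between -0.004 and 0.004 m) or (x of rod_c in the frame of gauge between -0.1245 and -0.12 m and y of rod_c in the frame of gauge between -0.004 and 0.004 m))) or (value of joint pointer between 0.0885 and 0.1005 m and ((x of rod_a in the frame of gauge between -0.1045 and -0.1 m and y of rod_a in the frame of gauge between -0.004 and 0.004 m) or (x of rod_b in the frame of gauge between -0.1045 and -0.1 m and y of rod_b in the frame of gauge between -0.004 and 0.004 m) or (x of rod_c in the frame of gauge between -0.1045 and -0.1 m and y of rod_c in the frame of gauge between -0.004 and 0.004 m))) or (value of joint pointer between 0.1085 and 0.1205 m and ((x of rod_a in the frame of gauge between -0.0845 and -0.08 m and y of rod_a in the frame of gauge between -0.004 and 0.004 m) or (x of rod_b in the frame of gauge between -0.0845 and -0.08 m and y of rod_b in the frame of gauge between -0.004 and 0.004 m) or (x of rod_c in the frame of gauge between -0.0845 and -0.08 m and y of rod_c in the frame of gauge between -0.004 and 0.004 m))))), for 0.2 s.
At the end, for the whole second after the job is handed in: the spindle rests in line with the rings, its nose within about 2 mm of the entry face of the ring that stopped it; the pointer stands within 6 mm of that ring's middle; all is at rest (((value of joint pointer between 0.0685 and 0.0805 m and ((x of rod_a in the frame of gauge between -0.1245 and -0.12 m and y of rod_a in the frame of gauge between -0.004 and 0.004 m) or (x of rod_b in the frame of gauge between -0.1245 and -0.12 m and y of rod_b in the frame of gauge between -0.004 and 0.004 m) or (x of rod_c in the frame of gauge between -0.1245 and -0.12 m and y of rod_c in the frame of gauge between -0.004 and 0.004 m))) or (value of joint pointer between 0.0885 and 0.1005 m and ((x of rod_a in the frame of gauge between -0.1045 and -0.1 m and y of rod_a in the frame of gauge between -0.004 and 0.004 m) or (x of rod_b in the frame of gauge between -0.1045 and -0.1 m and y of rod_b in the frame of gauge between -0.004 and 0.004 m) or (x of rod_c in the frame of gauge between -0.1045 and -0.1 m and y of rod_c in the frame of gauge between -0.004 and 0.004 m))) or (value of joint pointer between 0.1085 and 0.1205 m and ((x of rod_a in the frame of gauge between -0.0845 and -0.08 m and y of rod_a in the frame of gauge between -0.004 and 0.004 m) or (x of rod_b in the frame of gauge between -0.0845 and -0.08 m and y of rod_b in the frame of gauge between -0.004 and 0.004 m) or (x of rod_c in the frame of gauge between -0.0845 and -0.08 m and y of rod_c in the frame of gauge between -0.004 and 0.004 m)))) and linear speed of each of rod_a, rod_b, rod_c below 0.01 m/s); the robot touches nothing.
It fails at once if a spindle is forced against the gauge with more than 25 N (contact force between any of rod_a, rod_b, rod_c and gauge above 25 N).
It fails at once if a waiting spindle is moved by more than 15 mm, or the spindle is taken out of line ((distance of rod_a from where it was at the start of the episode above 0.015 m and y of rod_a in the frame of gauge below -0.02 m) or (distance of rod_b from where it was at the start of the episode above 0.015 m and y of rod_b in the frame of gauge below -0.02 m) or (distance of rod_c from where it was at the start of the episode above 0.015 m and y of rod_c in the frame of gauge below -0.02 m) or y of any of rod_a, rod_b, rod_c in the frame of gauge above 0.02 m or z of any of rod_a, rod_b, rod_c in the frame of gauge above 0.06 m).
It also fails if it takes over 45 s, if anything falls off the work surface, if the arm or the gripper's body presses on something with over 40 N, if the wrist force passes 120 N, or if a joint passes its speed limit or range.

## Robot

A 7-joint arm with a two-finger parallel gripper is mounted at the origin on a cart in front of the work surface, level with it; the furniture and walls round the work are solid. World frame = base frame: x ahead of the robot, y to its left, z up, the work surface at z = 0. Lengths are in m, angles in rad, forces in N, time in s.
With the tool pointing down it reaches from about 0.35 to 0.775 m from the base axis. Payload 3.1 kg.
Tool frame: the origin (TCP) lies at the very end of the fingers, on their centre line; the grasp point (between the pads) lies bot.hold_point_z behind it (bot.hold_point_z is the distance from the TCP to the grasp point, in m); z points along the fingers, y is the line along which they close (so a half turn about z gives the same grasp; the last joint's range is limited). The gripper opens to 85 mm and grips with 20 to 120 N. Pads are 22 mm wide; open, the fingers measure 114 mm over their backs; the gripper's body (76 mm by 85 mm) begins 54 mm behind the grasp point. The pads swing forward as they close: fully open they stand 13 mm farther back than shut.
Start: joints at [-1.376, 0.311, 0.014, 1.512, -0.004, 1.319, -0.027], TCP at [0.129, 0.535, 0.204] pointing down, gripper open.
Joint ranges: [-2.7, 2.7], [-0.3, 1.91], [-1.27, 1.3], [0.12, 2.57], [-1.44, 4.58], [0.2, 2.03], [-3.05, 3.05]. Speed limits (rad/s): [2.79, 2.79, 3.14, 3.14, 3.14, 3.14, 3.14].

## Interface

Orientations are given as a unit quaternion [w, x, y, z].
In Python, from station import bot, snapshot gives the robot as it stands. The module is installed in compiled form; this text tells all that it offers.
- The arm moves only by the tool send_rows, never from a script. Its argument "plan" is a list of rows, each a list of 5 numbers: the shift along the tool's x, y, z in m, then the turn about the tool's z in degrees, then the opening, from -1 (shut) to 1 (fully open), so that 0 is half open. In form: [[x, y, z, turn, hand], ...]. A call has 1 to 5 rows; each row shifts and turns the commanded pose from where the row before left it, along the tool's axes as they then stand; what a row does not reach is not made up. A row lasts 1/8 s, in which the tool goes at most 62.5 mm and 10.7 degrees, less where a joint would pass 70% of its speed; a pose out of reach is approached as far as the arm can. A call with a gripper value outside its range is refused whole. The fingers move at their own pace and stop on an object; "squeeze" is the grip in N (left out, the last holds). Time passes only in rows, so rows that do not move let the fingers close. It gives the time, the measured TCP pose, the force, the opening and the grip force at its end, in the units of the state.
- bot.state(): the state, without advancing time (a new reading comes with each control period).
- snapshot(name): name is "side" or "top"; returns a dict with "frame" (420x560x3 uint8, blue, green, red), "camera_matrix" (3x3 intrinsics, pixels), "origin" and "attitude" of the camera in the world. Camera axes: x right, y down, z forward; pixel columns grow to the right and rows downward; lengths in m; the calibration is good to about 2 mm. A picture is of the moment at which its call begins. There is no depth.
- bot.finish_job(): hands the job in; it is judged then, once.
The state is a dict: "time_s": time; "qpos": joint angles; "dq": joint speeds; "joint_efforts": joint torques, N m; "tool_pos": TCP position; "tcp_rot": TCP orientation; "contact_force": force on the tool from outside, world axes, zero at the start; "ft_torque": the same for the moment, N m; "opening": opening from 0.0 (shut) to 1.0 (fully open); "grasp_force": force on a finger pad.
Only numpy, scipy, OpenCV 4.12 (cv2) and the standard library are available. Lean on these libraries where they do the work, as an engineer would, in place of code of your own. Each camera call takes 0.05 s, during which the arm holds its last target. There are 200 camera calls.

## Working session

There is one attempt and no reset: what is moved stays moved. The work goes in short steps, Python scripts to look and compute and a tool call to move; the robot and the scene stay as the last step left them, time stands still between calls to the robot, and variables do not carry over. Pictures are saved under pics/ and viewed, at most 11 in all, crops included, and the job is handed in when it is done.

Besides the shell and the picture viewer there is one more tool, called as name([rows], argument=value, ...), one row to a line, values as JSON. send_rows: Moves the arm, as the interface text tells. Its arguments: {"type":"object","properties":{"plan":{"type":"array"},"squeeze":{"type":"number"}},"required":["plan"]}

```bash
mkdir -p pics; python3 - <<'E'
from station import bot,snapshot
import cv2
print(bot.state(),bot.hold_point_z)
for n in("top","side"):
    s=snapshot(n);cv2.imwrite(f"pics/{n}0.png",s["frame"]);print(n,s["camera_matrix"],s["origin"],s["attitude"])
E
```

```text
{'time_s': 0.0, 'qpos': array([-1.37570163,  0.31174733,  0.01401171,  1.51304134, -0.00440633,
        1.31917724, -0.02719136]), 'dq': array([ 5.12216543e-05,  1.63542725e-04, -6.44690347e-04,  9.04007000e-04,
       -9.51822917e-04, -8.97887988e-04, -1.49269232e-03]), 'joint_efforts': array([ 2.96679973e-04, -3.79908621e+01,  1.46086696e-01, -2.30595660e+01,
        1.22337727e-02,  1.34723858e-02,  1.98396584e-06]), 'tool_pos': array([0.12883927, 0.53389504, 0.20261564]), 'tcp_rot': array([-9.04013272e-05,  1.18088511e-01,  9.93002383e-01, -1.16771707e-03]), 'contact_force': array([0.39638315, 0.26739031, 0.7830684 ]), 'ft_torque': array([-0.0536315 , -0.03107052, -0.03760701]), 'grasp_force': 0.0, 'opening': 1.0007230506691451} 0.0187
top [[404.25703989   0.         284.84427136]
 [  0.         404.25703989 216.32514848]
 [  0.           0.           1.        ]] [ 0.34571895 -0.27003897  0.91604747] [-0.07114556  0.7052108  -0.70350043  0.0519922 ]
side [[433.94571937   0.         280.28272697]
 [  0.         433.94571937 202.26658682]
 [  0.           0.           1.        ]] [ 0.40444836 -1.03477008  0.40061046] [-0.56145456  0.82509319 -0.05674187  0.02775536]
```

View pics/top0.png

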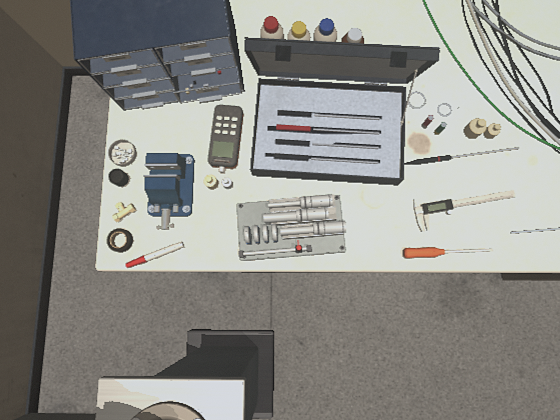

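View pics/side0.png

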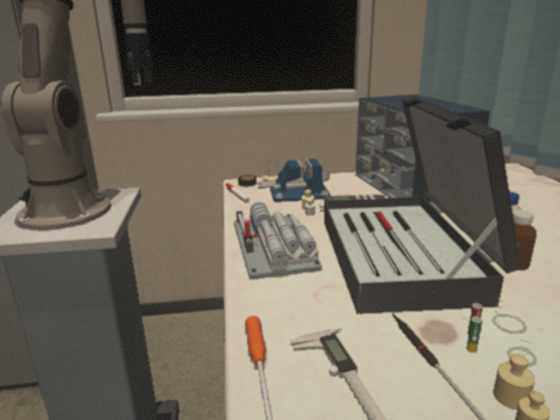

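Top: the bench is at about (237-347, 194-260), with the rings at left (249-285, 235), the red knob at (298,248), and the in-line spindle running right to (345,228). Side: the bench is at about (280,240). I'll enlarge both.

```bash
cat > h.py <<'E'
import numpy as np
from scipy.spatial.transform import Rotation as R
from station import bot,snapshot
def rot(q): return R.from_quat(np.roll(q,-1)).as_matrix()
def px2w(s,u,v,z):
    d=rot(s["attitude"])@np.linalg.solve(s["camera_matrix"],[u,v,1]); o=np.array(s["origin"])
    return o+d*(z-o[2])/d[2]
def w2px(s,p):
    c=s["camera_matrix"]@(rot(s["attitude"]).T@(np.array(p)-s["origin"])); return c[:2]/c[2]
E
python3 - <<'E'
from h import *
import cv2
s=snapshot("top");f=s["frame"]
cv2.imwrite("pics/t1.png",cv2.resize(f[185:270,230:355],None,fx=6,fy=6,interpolation=cv2.INTER_CUBIC))
s2=snapshot("side");cv2.imwrite("pics/s1.png",cv2.resize(s2["frame"][195:280,225:330],None,fx=7,fy=7,interpolation=cv2.INTER_CUBIC))
for u,v in((237,204),(345,194),(347,250),(240,260)):print(px2w(s,u,v,.012))
print(rot(s["attitude"]),rot(bot.state()["tcp_rot"]))
E
```

```text
[ 0.53365337 -0.1352662   0.012     ]
[ 0.55678003 -0.38230291  0.012     ]
[ 0.42875525 -0.3840619   0.012     ]
[ 0.40582795 -0.1452425   0.012     ]
[[ 4.76791401e-03 -9.84834165e-01  1.73432797e-01]
 [-9.99630223e-01 -5.09101107e-05  2.71921633e-02]
 [-2.67709419e-02 -1.73498315e-01 -9.84470239e-01]] [[-9.72123967e-01  2.34467268e-01 -3.03558599e-04]
 [ 2.34467462e-01  9.72122930e-01 -1.42087547e-03]
 [-3.80525163e-05 -1.45244171e-03 -9.99998944e-01]]
```

View pics/t1.png

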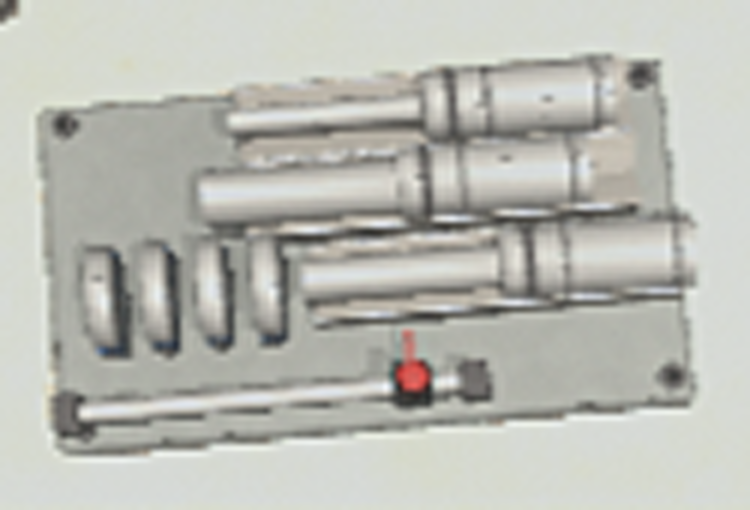

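View pics/s1.png

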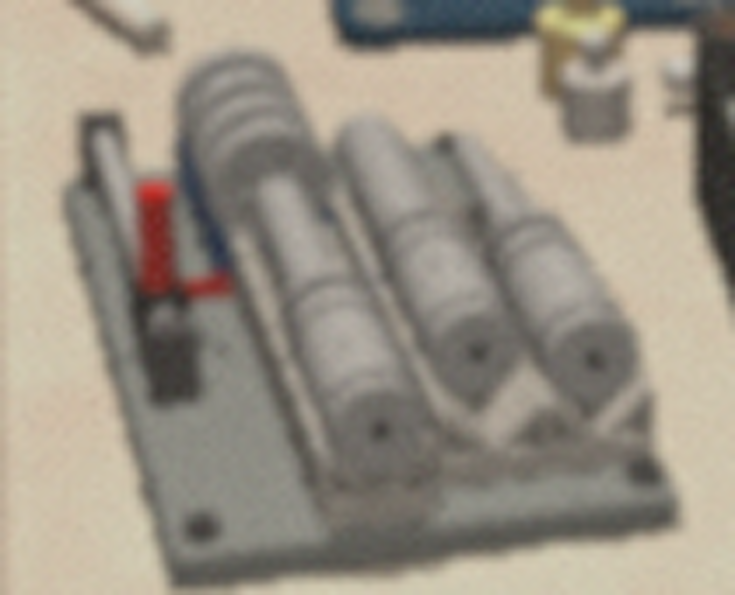

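The crops show:
- **Noses:** the in-line spindle's nose is the middle thickness. The y -33 one is the thickest and the y -61 one the thinnest, so ring 3 should stop it.
- **Side crop:** tail centre at (380,430), knob top at (155,190).
- **Top crop:** knob at (412,373); plate corners at (45,110), (657,62), (692,403) and (62,450).

```bash
python3 - <<'E'
from h import *
from scipy.optimize import least_squares
t=snapshot("top");s=snapshot("side")
T=lambda u,v,z:px2w(t,u/6+230-.4,v/6+185-.4,z)[:2]
S=lambda u,v,z:px2w(s,u/7+225-.4,v/7+195-.4,z)[:2]
c=np.array([T(45,110,.012),T(657,62,.012),T(692,403,.012),T(62,450,.012)])
print(c,np.linalg.norm(np.roll(c,-1,0)-c,axis=1))
ex=(c[0]-c[1]+c[3]-c[2]);yaw=np.arctan2(ex[1],ex[0]);print("yaw",np.degrees(yaw))
sc=np.array([S(675,520,.012),S(175,582,.0)]);print("side corners",sc)
k=T(412,373,.064);k2=S(155,188,.064);tl=S(380,430,.04)
print("knob",k,k2,"tail",tl,"tail top view",T(688,240,.045))
# rail ends (top view) crop (68,412),(475,380)
print("rail",T(68,408,.027),T(475,378,.027), "ring tops", [T(u,245,.059) for u in(268,213,160,103)])
E
```

```text
[[ 0.53614946 -0.13543289]
 [ 0.55461371 -0.36882795]
 [ 0.42480517 -0.37938835]
 [ 0.40671872 -0.14507146]] [0.23412428 0.1302374  0.23501387 0.12978913]
yaw 94.46846264818973
side corners [[ 0.55087858 -0.38564842]
 [ 0.42606262 -0.37594329]]
knob [ 0.4305724  -0.27516105] [ 0.42928291 -0.27775748] tail [ 0.47803466 -0.37883024] tail top view [ 0.48092581 -0.3751893 ]
rail [ 0.42109853 -0.14898677] [ 0.4324682  -0.29847322] ring tops [array([ 0.47685087, -0.2237478 ]), array([ 0.47683764, -0.20403823]), array([ 0.47682488, -0.18502242]), array([ 0.47681113, -0.16454627])]
```

send_rows([
  [0,0,0,-9,-1],
  [0,0,0,-9.1,-1],
  [-0.029,-0.046,0,0,-1],
  [-0.029,-0.046,0,0,-1],
  [-0.029,-0.046,0,0,-1],
], squeeze=20)

```text
time_s: 0.92
tool_pos: [0.2276, 0.4026, 0.2037]
tcp_rot: [0.0, -0.04, 0.999, 0.0]
contact_force: [0.8, 1.0, -0.1]
opening: -0.001
grasp_force: 0.0
```

send_rows([
  [-0.029,-0.046,0,0,-1],
  [-0.029,-0.046,0,0,-1],
  [-0.029,-0.046,0,0,-1],
  [-0.029,-0.046,0,0,-1],
  [-0.029,-0.046,0,0,-1],
])

```text
time_s: 1.55
tool_pos: [0.3903, 0.1848, 0.204]
tcp_rot: [0.0, -0.04, 0.999, 0.0]
contact_force: [0.8, -0.1, -0.2]
opening: 0.002
grasp_force: 0.0
```

send_rows([
  [-0.029,-0.046,0,0,-1],
  [-0.029,-0.046,0,0,-1],
  [0,-0.052,0,0,-1],
  [0,-0.052,0,0,-1],
  [0,-0.052,0,0,-1],
])

```text
time_s: 2.17
tool_pos: [0.4669, -0.058, 0.2039]
tcp_rot: [0.0, -0.04, 0.999, 0.0]
contact_force: [0.4, 0.4, 0.7]
opening: -0.002
grasp_force: 0.0
```

send_rows([
  [0,-0.052,0,0,-1],
  [0,-0.052,0,0,-1],
  [0,-0.052,0,0,-1],
  [0,-0.052,0,0,-1],
  [0,-0.052,0,0,-1],
])

```text
time_s: 2.8
tool_pos: [0.4877, -0.3169, 0.2036]
tcp_rot: [0.0, -0.04, 0.999, 0.0]
contact_force: [0.3, 0.2, 1.2]
opening: -0.002
grasp_force: 0.0
```

send_rows([
  [0,-0.052,0,0,-1],
  [0,0,0,0,-1],
])

```text
time_s: 3.05
tool_pos: [0.4885, -0.3733, 0.2029]
tcp_rot: [-0.002, -0.035, 0.999, -0.002]
contact_force: [-0.7, 0.2, -0.4]
opening: 0.001
grasp_force: 0.0
```

```bash
cat >> h.py <<'E'
ex=np.array([-.078,.997]);ey=np.array([-.997,-.078]);O=np.array([.4668,-.2274])
def g(p): d=np.array(p)[:2]-O; return d@ex,d@ey,p[2]
E
python3 -c "
from h import *
s=bot.state();print(g(s['tool_pos']),s['qpos'],s['contact_force'],s['tcp_rot'])"
```

```text
(np.float64(-0.1471223661798717), np.float64(-0.010263242729342105), np.float64(0.2029406725629756)) [ 0.18243161  0.50800183  0.69393274  1.33900637 -0.31573936  1.40587342
  2.50585498] [-0.70480503  0.24750401 -0.36436581] [-0.00166015 -0.03534986  0.99937175 -0.00193088]
```

send_rows([
  [0.01,-0.043,0,0,-1],
  [0,0,0.05,0,-1],
  [0,0,0,0,-1],
])

```text
time_s: 3.42
tool_pos: [0.4833, -0.407, 0.1494]
tcp_rot: [-0.003, -0.04, 0.999, 0.004]
contact_force: [0.0, 1.4, -0.2]
opening: 0.001
grasp_force: 0.0
```

```bash
python3 -c "
from h import *
import cv2
s=bot.state();print(g(s['tool_pos']),s['qpos'],s['contact_force'],s['tcp_rot'])"
```

```text
(np.float64(-0.18032601055941805), np.float64(-0.0024209106086185953), np.float64(0.14937418389573337)) [ 0.26101845  0.58434328  0.67215214  1.35897465 -0.36196369  1.33216485
  2.59064107] [ 0.01200297  1.35918852 -0.24761408] [-0.00309598 -0.03985103  0.99919158  0.00430176]
```

send_rows([
  [0.002,-0.015,0,0,-1],
  [0,0,0.05,0,-1],
  [0,0,0.035,0,-1],
  [0,0,0,0,-1],
])

```text
time_s: 3.92
tool_pos: [0.4839, -0.4253, 0.0678]
tcp_rot: [-0.001, -0.04, 0.999, 0.001]
contact_force: [0.0, 0.4, 1.3]
opening: 0.003
grasp_force: 0.0
```

```bash
python3 -c "
from h import *
import cv2
s=bot.state();print(g(s['tool_pos']),s['contact_force'],s['tcp_rot'])
a=snapshot('side')['frame'][170:290,220:340];b=snapshot('top')['frame'][170:290,230:390]
f=lambda i:cv2.resize(i,None,fx=500/i.shape[0]*.57,fy=500/i.shape[0]*.57,interpolation=2)
f=lambda i:cv2.resize(i,None,fx=2.8,fy=2.8,interpolation=2)
cv2.imwrite('pics/c2.png',np.hstack([f(a),f(b)]))"
```

```text
(np.float64(-0.1986866209751188), np.float64(-0.001624497194153449), np.float64(0.06780953818847396)) [0.02488301 0.43093985 1.25958211] [-0.00100453 -0.04003227  0.99919729  0.00108623]
```

View pics/c2.png

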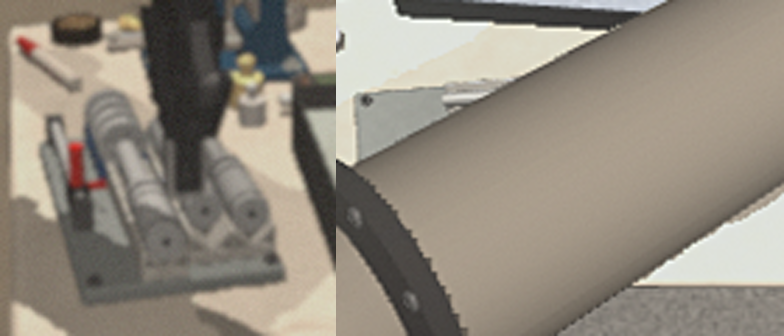

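The side crop shows the fingertip at about (185,190), over the middle of the spindles rather than behind the tail. I'll check that against the projection.

```bash
python3 -c "
from h import *
import cv2
p=bot.state()['tool_pos'];s=snapshot('side');print(p,w2px(s,p),w2px(s,[*(O-.15*ex),.04]), px2w(s,286,238,.0678))
t=snapshot('top');print(w2px(t,p))
cv2.imwrite('pics/c3.png',cv2.resize(s['frame'][130:290,200:360],None,fx=3.7,fy=3.7,interpolation=2))"
```

```text
[ 0.48557548 -0.42785616  0.07133586] [286.96662269 252.96989379] [279.02068927 255.48734837] [ 0.49232535 -0.36747309  0.0678    ]
[370.7884646  220.51631547]
```

View pics/c3.png

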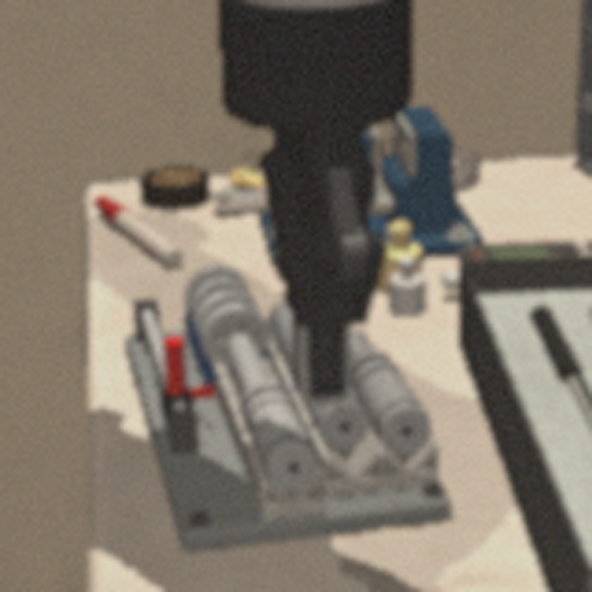

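The fingertip is at crop (327,395), which is pixel (288,237), while the TCP projects to (287,253). To find out whether the offset is constant, I'll do the same check on the start picture.

```bash
python3 -c "
from h import *
import cv2
p=bot.state()['tool_pos'];s=snapshot('side');print(w2px(s,[.12884,.5339,.20262]))
for d in(0,.02,.03,.04): print(d,w2px(s,p+[0,0,d]))
a=cv2.resize(cv2.imread('pics/side0.png')[20:110,100:180],None,fx=5,fy=5,interpolation=2)
b=snapshot('top')['frame']
cv2.imwrite('pics/c4.png',a)"
```

```text
[144.77338569  95.08298859]
0 [287.09783601 252.73526714]
0.02 [286.94351985 241.45751971]
0.03 [286.8651069  235.72693747]
0.04 [286.78583913 229.93388319]
```

View pics/c4.png

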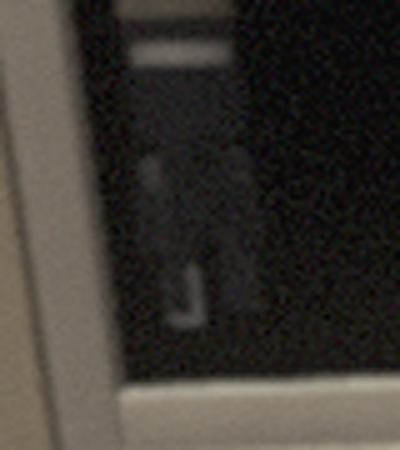

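The start picture shows the same bias: finger tips about 12 px above the projected TCP. So the real tips sit roughly 30 mm higher than reported. I'll descend off the plate and look.

send_rows([
  [0,0,0.03,0,-1],
  [0,0,0,0,-1],
  [0,0,0,0,-1],
])

```text
time_s: 4.6
tool_pos: [0.4846, -0.4269, 0.04]
tcp_rot: [0.001, -0.04, 0.999, -0.001]
contact_force: [-0.3, -0.9, 0.8]
opening: 0.008
grasp_force: 0.0
```

```bash
python3 -c "
from h import *
import cv2
st=bot.state();p=st['tool_pos'];s=snapshot('side');print(g(p),st['contact_force'],w2px(s,p))
cv2.imwrite('pics/c5.png',cv2.resize(s['frame'][180:290,225:335],None,fx=5,fy=5,interpolation=2))"
```

```text
(np.float64(-0.20029566556838369), np.float64(-0.002221729428702111), np.float64(0.03996950948409749)) [-0.28894768 -0.88160435  0.77348293] [286.5477696  269.90904483]
```

View pics/c5.png

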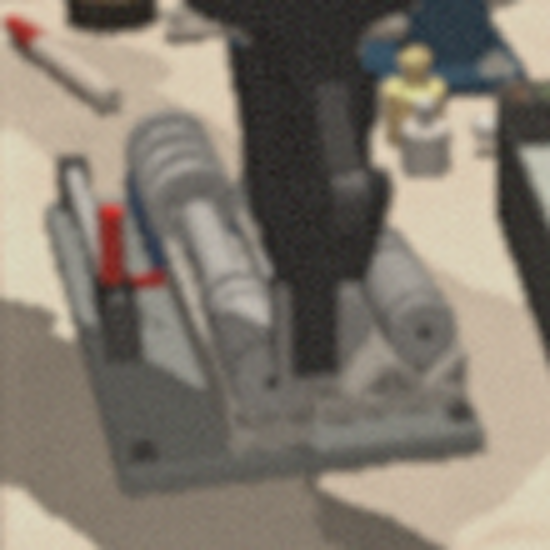

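Tip at crop (313,375), pixel (288,255), so the real tip is about 27 mm above the reported TCP and in line behind the tail. I'll lower it, then advance.

send_rows([
  [0.002,0,0.026,0,-1],
  [0,0,0,0,-1],
  [0,0.01,0,0,-1],
  [0,0,0,0,-1],
])

```text
time_s: 5.15
tool_pos: [0.4826, -0.4155, 0.0139]
tcp_rot: [0.001, -0.04, 0.999, -0.0]
contact_force: [0.5, 0.4, -0.2]
opening: 0.002
grasp_force: 0.0
```

```bash
python3 -c "
from h import *
import cv2
st=bot.state();p=st['tool_pos'];s=snapshot('side');print(g(p),st['contact_force'],w2px(s,p))
cv2.imwrite('pics/c6.png',cv2.resize(s['frame'][180:290,225:335],None,fx=5,fy=5,interpolation=2))"
```

```text
(np.float64(-0.18876001243161597), np.float64(-0.0011183316631343677), np.float64(0.013921396249264237)) [ 0.53094722  0.43231779 -0.20849117] [284.60889107 280.17309587]
```

View pics/c6.png

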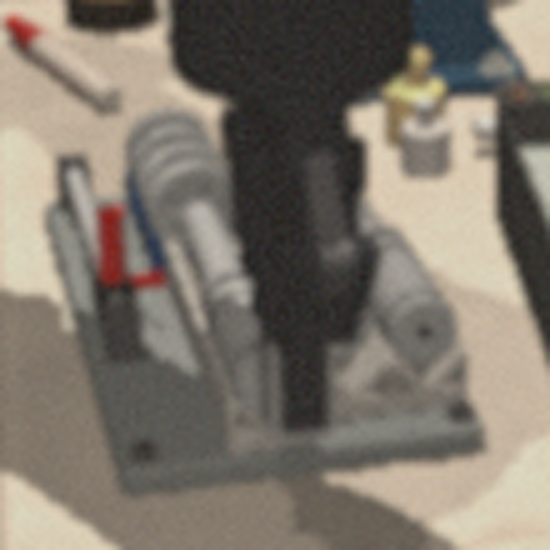

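Tip at crop (305,432), about 24 mm above the reported TCP and slightly to the right of the axis. Small correction, then push.

send_rows([
  [0.003,0.006,-0.003,0,-1],
  [0,0.005,0,0,-1],
  [0,0.005,0,0,-1],
  [0,0.004,0,0,-1],
  [0,0.004,0,0,-1],
])

```text
time_s: 5.82
tool_pos: [0.4764, -0.3924, 0.0156]
tcp_rot: [-0.0, -0.04, 0.999, 0.0]
contact_force: [-0.3, 0.6, 0.7]
opening: -0.001
grasp_force: 0.0
```

send_rows([
  [0,0.004,0,0,-1],
  [0,0.004,0,0,-1],
  [0,0.004,0,0,-1],
])

```text
time_s: 6.2
tool_pos: [0.4755, -0.3816, 0.016]
tcp_rot: [0.0, -0.039, 0.999, -0.001]
contact_force: [-0.5, -2.3, 0.0]
opening: -0.003
grasp_force: 1.3
```

send_rows([
  [0,0.004,0,0,-1],
  [0,0.004,0,0,-1],
  [0,0.004,0,0,-1],
])

```text
time_s: 6.58
tool_pos: [0.4745, -0.3687, 0.0157]
tcp_rot: [0.0, -0.04, 0.999, -0.0]
contact_force: [0.1, -2.9, -0.0]
opening: 0.002
grasp_force: 1.4
```

```bash
python3 -c "
from h import *
import cv2
st=bot.state();p=st['tool_pos'];s=snapshot('side');print(g(p),st['contact_force'],w2px(s,p))
cv2.imwrite('pics/c7.png',cv2.resize(s['frame'][180:290,225:335],None,fx=5,fy=5,interpolation=2))"
```

```text
(np.float64(-0.14146919609605427), np.float64(0.0033348281039654822), np.float64(0.015718852691287095)) [ 0.14448749 -2.91282084 -0.01520625] [276.46139581 265.61945326]
```

View pics/c7.png

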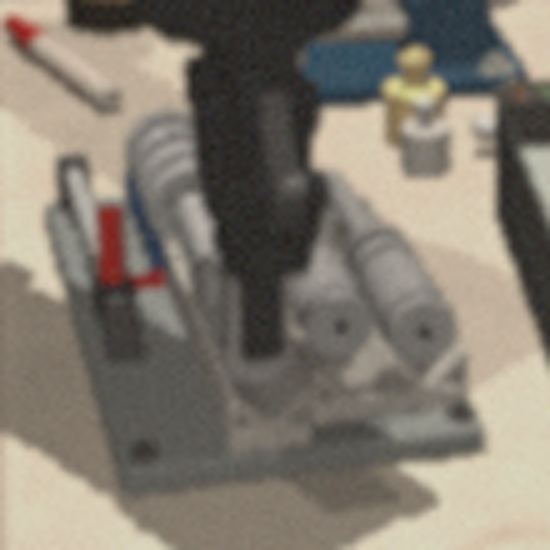

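The finger is behind the tail, clear above the bed, and the spindle slides at about 2.9 N. Continuing.

send_rows([
  [0,0.003,0,0,-1],
  [0,0.003,0,0,-1],
  [0,0.003,0,0,-1],
  [0,0.003,0,0,-1],
  [0,0.003,0,0,-1],
])

```text
time_s: 7.25
tool_pos: [0.4733, -0.3537, 0.0157]
tcp_rot: [0.0, -0.04, 0.999, 0.0]
contact_force: [0.1, -3.4, -0.2]
opening: -0.0
grasp_force: 1.4
```

send_rows([
  [0,0.0015,0,0,-1],
  [0,0.0015,0,0,-1],
  [0,0.0015,0,0,-1],
])

```text
time_s: 7.62
tool_pos: [0.473, -0.3494, 0.0157]
tcp_rot: [0.0, -0.04, 0.999, -0.0]
contact_force: [0.7, -2.9, -0.7]
opening: 0.002
grasp_force: 1.4
```

send_rows([
  [0,0.001,0,0,-1],
  [0,0.001,0,0,-1],
  [0,0,0,0,-1],
])

```text
time_s: 8.0
tool_pos: [0.4728, -0.3472, 0.0157]
tcp_rot: [-0.0, -0.04, 0.999, 0.0]
contact_force: [0.4, -2.4, 0.6]
opening: -0.001
grasp_force: 1.3
```

send_rows([
  [0,0.001,0,0,-1],
  [0,0.001,0,0,-1],
  [0,0.001,0,0,-1],
  [0,0,0,0,-1],
])

```text
time_s: 8.5
tool_pos: [0.4726, -0.3442, 0.0157]
tcp_rot: [-0.0, -0.04, 0.999, 0.0]
contact_force: [0.5, -2.5, 0.8]
opening: 0.003
grasp_force: 1.3
```

send_rows([
  [0,0.001,0,0,-1],
  [0,0.001,0,0,-1],
  [0,0,0,0,-1],
])

```text
time_s: 8.88
tool_pos: [0.4725, -0.3427, 0.0157]
tcp_rot: [0.0, -0.04, 0.999, -0.0]
contact_force: [0.5, -4.7, 0.3]
opening: 0.001
grasp_force: 1.6
```

send_rows([
  [0,0.001,0,0,-1],
  [0,0.001,0,0,-1],
  [0,0,0,0,-1],
])

```text
time_s: 9.25
tool_pos: [0.4724, -0.3425, 0.016]
tcp_rot: [0.0, -0.039, 0.999, -0.002]
contact_force: [1.2, -6.3, -1.5]
opening: 0.004
grasp_force: 2.6
```

The force climbed to 6.3 N and motion stopped with the TCP at gauge x -0.115. With a 13 mm finger half-thickness the tail is at -0.102, so it is ring 3. Backing off and going to the pointer.

send_rows([
  [0,-0.008,0,0,-1],
  [0,-0.012,0,0,-1],
  [0,0,-0.05,0,-1],
  [0,0,-0.04,0,-1],
  [0.02,0.02,0,0,-1],
])

```text
time_s: 9.88
tool_pos: [0.4553, -0.3449, 0.1094]
tcp_rot: [0.003, -0.04, 0.999, -0.003]
contact_force: [-0.9, 0.7, -0.7]
opening: 0.003
grasp_force: 0.0
```

send_rows([
  [0.018,0.02,0,0,-1],
  [0,0,0.02,0,-1],
  [0,0,0,0,-1],
  [0,0,0,0,-1],
])

```text
time_s: 10.38
tool_pos: [0.4332, -0.3238, 0.086]
tcp_rot: [0.0, -0.04, 0.999, 0.0]
contact_force: [0.5, 0.1, -0.4]
opening: 0.003
grasp_force: 0.0
```

```bash
python3 -c "
from h import *
import cv2
st=bot.state();p=st['tool_pos'];s=snapshot('side');print(g(p),st['contact_force'],w2px(s,p))
cv2.imwrite('pics/c8.png',cv2.resize(s['frame'][180:290,225:335],None,fx=5,fy=5,interpolation=2))"
```

```text
(np.float64(-0.09346139350589187), np.float64(0.041058090691458896), np.float64(0.08600450774467433)) [ 0.5443545   0.12563242 -0.37195274] [249.71784952 220.46573657]
```

View pics/c8.png

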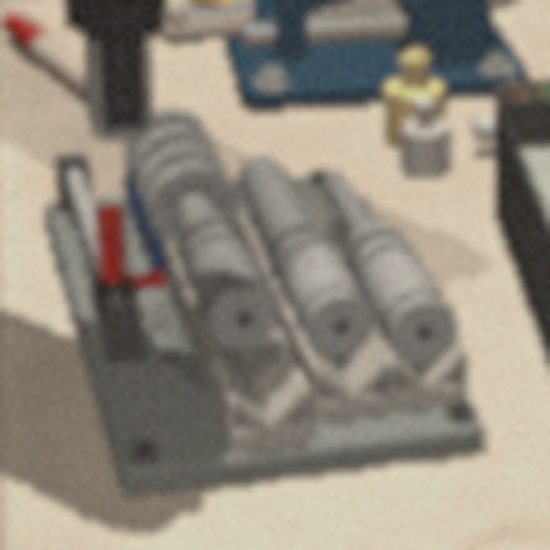

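Spindle tail is now at crop (243,320), and the finger is above and behind the pointer. Lowering and sliding.

send_rows([
  [0,0,0.032,0,-1],
  [0,0,0.03,0,-1],
  [0,0.005,0,0,-1],
  [0,0.008,0,0,-1],
  [0,0.008,0,0,-1],
])

```text
time_s: 11.05
tool_pos: [0.4323, -0.3026, 0.0252]
tcp_rot: [0.001, -0.04, 0.999, -0.001]
contact_force: [1.1, 0.7, -0.4]
opening: 0.001
grasp_force: 0.0
```

send_rows([
  [0,0.006,0,0,-1],
  [0,0.006,0,0,-1],
  [0,0.006,0,0,-1],
  [0,0.006,0,0,-1],
  [0,0.006,0,0,-1],
])

```text
time_s: 11.68
tool_pos: [0.4289, -0.2725, 0.0239]
tcp_rot: [0.0, -0.04, 0.999, -0.0]
contact_force: [1.2, -1.2, 0.7]
opening: -0.002
grasp_force: 0.7
```

send_rows([
  [0,0.008,0,0,-1],
  [0,0.008,0,0,-1],
  [0,0.008,0,0,-1],
  [0,0.006,0,0,-1],
  [0,0,0,0,-1],
])

```text
time_s: 12.3
tool_pos: [0.4261, -0.2414, 0.0234]
tcp_rot: [-0.0, -0.04, 0.999, 0.001]
contact_force: [-0.9, 0.2, -0.2]
opening: -0.003
grasp_force: 0.0
```

```bash
python3 -c "
from h import *
import cv2
st=bot.state();p=st['tool_pos'];s=snapshot('side');print(g(p),st['contact_force'],w2px(s,p))
print('tail',g(px2w(s,273.2,243.6,.04)))
cv2.imwrite('pics/c9.png',cv2.resize(s['frame'][180:290,225:335],None,fx=5,fy=5,interpolation=2))"
```

```text
(np.float64(-0.010738433244825752), np.float64(0.041670035111749625), np.float64(0.02338029702505215)) [-0.86198923  0.17465536 -0.24034169] [245.12871883 232.68660894]
tail (np.float64(-0.10351491387827304), np.float64(0.001369802704840197), np.float64(0.03999999999999998))
```

send_rows([
  [0,0.007,0,0,-1],
  [0,0.007,0,0,-1],
  [0,0.007,0,0,-1],
  [0,0.005,0,0,-1],
  [0,0.003,0,0,-1],
])

```text
time_s: 12.98
tool_pos: [0.4238, -0.2133, 0.0236]
tcp_rot: [-0.0, -0.04, 0.999, 0.0]
contact_force: [-1.4, -0.9, -0.2]
opening: 0.004
grasp_force: 0.6
```

send_rows([
  [0,0.002,0,0,-1],
  [0,0.002,0,0,-1],
  [0,0.001,0,0,-1],
  [0,0,0,0,-1],
])

```text
time_s: 13.48
tool_pos: [0.4238, -0.2087, 0.0237]
tcp_rot: [0.0, -0.04, 0.999, 0.0]
contact_force: [-1.4, -1.4, 0.1]
opening: 0.002
grasp_force: 0.4
```

```bash
cat > red.py <<'E'
from h import *
import cv2
st=bot.state();print("tcp",g(st['tool_pos']),st['contact_force'])
def red(f,x0,x1,y0,y1):
    b,gr,r=[c.astype(int) for c in cv2.split(f[y0:y1,x0:x1])]
    v,u=np.nonzero((r>130)&(gr<80)&(b<80)); return u+x0,v+y0
for n,box in(("side",(225,335,185,290)),("top",(230,355,185,270))):
    s=snapshot(n);u,v=red(s["frame"],*box)
    if len(u)==0: print(n,"none");continue
    print(n,len(u),"u",u.min(),u.max(),"v",v.min(),v.max())
    if n=="side":
        m=v<v.min()+6; print("knob top",g(px2w(s,u[m].mean(),v.min()+.5,.064)))
    else: m=v>=np.percentile(v,40); print("knob",g(px2w(s,u[m].mean(),v[m].mean(),.060)))
E
python3 red.py
python3 - <<'E'
from red import *
f=cv2.imread('pics/side0.png');u,v=red(f,225,335,185,290);m=v<v.min()+6
print("start knob side",u.min(),u.max(),v.min(),v.max(),g(px2w(snapshot("side"),u[m].mean(),v.min()+.5,.064)))
E
```

```text
tcp (np.float64(0.021978367740901898), np.float64(0.04136805364556322), np.float64(0.023721385557256176)) [-1.42523557 -1.39279279  0.08918393]
side 10 u 227 247 v 185 218
knob top (np.float64(0.16841544140085019), np.float64(0.05349650102084293), np.float64(0.064))
top none
tcp (np.float64(0.021971746301918702), np.float64(0.041272353140541944), np.float64(0.023743106413137482)) [-0.34163495 -0.32858638  0.28550327]
side 9 u 227 247 v 185 218
knob top (np.float64(0.1685974220078124), np.float64(0.05419720242145372), np.float64(0.064))
top none
start knob side 227 255 185 236 (np.float64(0.16885462493952713), np.float64(0.05518754121360444), np.float64(0.064))
```

send_rows([
  [0,0.002,0,0,-1],
  [0,0.0015,0,0,-1],
  [0,0,0,0,-1],
])

```text
time_s: 14.1
tool_pos: [0.4236, -0.2051, 0.0237]
tcp_rot: [0.0, -0.04, 0.999, 0.0]
contact_force: [-0.7, -0.9, 0.1]
opening: 0.002
grasp_force: 0.4
```

send_rows([
  [0,-0.008,0,0,-1],
  [0,-0.015,0,0,-1],
  [0,0,-0.05,0,-1],
  [0,0,-0.06,0,-1],
  [0.04,0,-0.04,0,-1],
])

```text
time_s: 14.72
tool_pos: [0.3885, -0.233, 0.1769]
tcp_rot: [0.002, -0.041, 0.999, -0.002]
contact_force: [0.3, 1.0, 0.7]
opening: 0.0
grasp_force: 0.0
```

send_rows([
  [0,0.05,-0.02,0,-1],
  [0,0.06,0,0,-1],
  [0,0.06,0,0,-1],
  [0,0.05,0,0,-1],
  [0,0,0,0,-1],
])

```text
time_s: 15.35
tool_pos: [0.3679, -0.0089, 0.1938]
tcp_rot: [0.0, -0.043, 0.999, 0.001]
contact_force: [-0.2, -0.5, 0.3]
opening: -0.007
grasp_force: 0.0
```

```bash
sed -i 's/(225,335,185,290)/(237,262,190,250)/' red.py; cat >> red.py <<'E'
f0=cv2.imread('pics/side0.png');u,v=red(f0,237,262,190,250);m=v<v.min()+6
print("start knob",len(u),v.min(),g(px2w(snapshot("side"),u[m].mean(),v.min()+.5,.064)))
s=snapshot("side");print("tail before",g(px2w(s,273.2,243.6,.04)))
f0=cv2.imread('pics/top0.png');u,v=red(f0,230,355,185,270)
m=v>=np.percentile(v,40);print("start top",g(px2w(snapshot("top"),u[m].mean(),v[m].mean(),.060)))
E
python3 red.py
```

```text
tcp (np.float64(0.22554641232389575), np.float64(0.08154095130959538), np.float64(0.19383067498959353)) [-0.19208214 -0.50253176  0.32040525]
side 7 u 239 249 v 205 217
knob top (np.float64(0.03664272034529391), np.float64(0.043299643489938394), np.float64(0.06399999999999995))
top 8 u 254 258 v 249 253
knob (np.float64(0.04429900613165743), np.float64(0.04276047628389509), np.float64(0.06000000000000005))
start knob 14 222 (np.float64(-0.05195089323865345), np.float64(0.04251839740423285), np.float64(0.06400000000000006))
tail before (np.float64(-0.10351491387827304), np.float64(0.001369802704840197), np.float64(0.03999999999999998))
start top (np.float64(-0.04452224729560193), np.float64(0.0402260528723443), np.float64(0.06000000000000005))
```

```bash
python3 -c "
from h import *
import cv2
s=snapshot('side')['frame'];a=cv2.imread('pics/c8.png');b=cv2.resize(s[180:290,225:335],None,fx=5,fy=5,interpolation=2)
print('spindle region diff',np.abs(a[270:360,200:280].astype(int)-b[270:360,200:280]).mean())
print(bot.finish_job())"
```

```text
spindle region diff 24.00050925925926
the job is handed in; nothing more can be done
None
```

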